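# Draw a combustion boat out of a tube furnace with a boat hook

## Task

Take the boat hook from its wooden rest, catch the pull loop of the white ceramic boat inside the furnace's glass tube with the hook's nose, and draw the boat out onto the steel landing, between its two spring cheeks, until you feel it firm against the brass fork stop; keep a light pull of about 6 newtons on it there for a second, and never pull with more than 8, for ceramic and quartz chip easily. Then unhook, leave the boat standing on the landing and lay the hook back in its rest. Do not touch the boat with the gripper or knock the furnace, and leave the bottles, vials and glassware alone.

Things in the scene. Friction and masses are not known exactly. Their poses are not given: they have to be found in the camera images.
- furnace: Bench tube furnace, fixed: white and grey casing 200x200x198 mm, in one piece with its clear quartz tube, a bracket and the steel landing. Origin: on the bench under the casing's centre, z up. Its y axis runs level along the tube: casing end at y = -100 mm, open mouth at -250, landing from -251 to -350. Beyond it, towards -y, the bench is clear for the gripper.
- tube_mouth (a point): Centre of the tube's open mouth, on the bore axis (furnace frame 0, -250, 120 mm). The bore is 54 mm wide, the wall 3 mm thick, and 150 mm of tube stick out of the casing.
- landing (a point): Point on top of the landing (furnace frame 0, -300, 95.8 mm): a level steel plate in line with the tube, 46 mm wide, with lips 7 mm high, 32 mm apart, flared at the tube end. The boat steps down 1 mm onto it. Two sprung brass cheeks, 19 mm high, pinch its rim at y = -290 mm: from boat origin y = -262 on they drag at about 2 N, after a first bump of up to 3.5 N, which is not yet the stop.
- landing_end (a point): Outer end of the landing (0, -350, 95.8 mm). The brass fork stop is clamped on the landing, rigid, reset each run and not reported: see or feel it. Its two lugs (3 mm wide, 18 high, 25 mm gap for loop and rod) have their faces somewhere from y = -306 to -328 mm, so the boat on the stop has its origin at y = -281 to -303. There the pull rises steeply within a millimetre: creep up to it.
- boat: White ceramic combustion boat, loose, 60 to 130 g: trough 50 mm long (its y), 28 wide below, 37 at the rim, 18 high, dark pellets fast in it. Origin: centre of its underside. It lies along the tube, origin 63 to 98 mm inside the mouth and 97 mm above the bench. At its -y end, facing the mouth, is a level V-shaped pull loop of 4.4 mm bar. In the tube it slides at 1 N or less; its end wall (y = -25 mm) meets the stop.
- boat_eye (a point): Where to drop the nose in: middle of the pull loop's opening (boat frame 0, -31, 14 mm), with 4 mm of room round the nose. Leaning on the loop with over 1 N tips the boat. The loop is 21 mm wide at the boat and narrows to a point at y = -45 mm; a pulled nose settles in the V at y = -35.5. The bar's top is 16.2 mm above the boat's underside.
- hook: Boat hook, loose, 80 g: dark wooden handle 16 mm wide (its x), 100 long (y), 20 high; from its +y end a straight 4 mm steel rod, ending in a 4 mm nose turned straight down. Origin: centre of the handle, level with the rod. Grip the handle firmly from above across its 16 mm, best 12 mm ahead (+y) of the origin, near its balance point.
- hook_nose (a point): End of the hook's nose (hook frame 0, 215, -13 mm); the nose stands 11 mm below the rod's underside.
- hook_rest: Fixed wooden rest, base 60x190x8 mm. Origin: underside; the hook lies along its y. Two posts, 12 mm thick, with slots 10 mm deep and flared tops: at y = -38 mm the handle lies in a 20 mm slot, its underside 45 mm above the bench; at y = 100 mm the rod lies in a 9 mm slot. Hook home: its origin 55 mm above that of the rest, x, y and yaw equal.
- amber_bottle: amber reagent bottle with blue cap, 72 mm wide, 134 mm high, standing; origin under its centre; bystander
- vial_a: sample vial with black cap, 23 mm wide, 51 mm high, standing; origin under its centre; bystander
- vial_b: sample vial with light cap, 23 mm wide, 51 mm high, standing; origin under its centre; bystander
- beaker: glass beaker, 72 mm wide, 90 mm high, standing; origin under its centre; bystander

How it is judged:
On the way, in this order (a step that is already met when the one before it is completed fails the run):
1. the boat hook is held in the gripper, lifted off its rest (z of hook in the frame of hook_rest above 0.085 m and contact force between the fingers and hook above 2 N), for 0.2 s.
2. the hook's nose stands down in the boat's pull loop while the boat is still inside the tube (horizontal distance between hook_nose and boat_eye below 0.012 m and z of hook_nose in the frame of boat below 0.0125 m and y of boat in the frame of furnace above -0.225 m), for 0.1 s.
3. the boat is wholly out of the tube and the hook pulls it, standing against the stop, with 5 to 8 N for 0.3 s (y of boat in the frame of furnace below -0.278 m and contact force between hook and boat above 5 N and linear speed of boat below 0.005 m/s), for 0.3 s.
At the end, for the whole second after the job is handed in: The boat stands upright on the landing, wholly out of the tube and not beyond the stop; the hook lies in its rest, within 25 mm along it, 4 mm in height and 7 degrees; both released and still; bystanders within 15 mm of where they stood (y of boat in the frame of furnace between -0.308 and -0.276 m and z of boat in the frame of furnace between 0.0935 and 0.0985 m and angle between boat's own z axis and vertical below 0.1 rad and linear speed of each of boat, hook below 0.01 m/s and z of hook in the frame of hook_rest between 0.051 and 0.059 m and y of hook in the frame of hook_rest between -0.025 and 0.025 m and angle between the y axis of hook and the y axis of hook_rest, either way round below 0.12 rad); the robot touches nothing.
It fails at once if the hook loads the boat with more than 8 N (contact force between hook and boat above 8 N).
It fails at once if the hook presses on the furnace, its tube, landing or stop with more than 10 N (contact force between hook and furnace above 10 N).
It fails at once if the gripper touches the boat (contact force between the fingers and boat above 0.3 N).
It fails at once if the gripper or arm knocks the furnace (contact force between the arm and furnace above 5 N).
It fails at once if a bystander is moved by more than 15 mm (distance of any of amber_bottle, vial_a, vial_b, beaker from where it was at the start of the episode above 0.015 m).
It also fails if it takes over 64 s, if anything falls off the work surface, if the arm or the gripper's body presses on something with over 40 N, if the wrist force passes 120 N, or if a joint passes its speed limit or range.

## Robot

A 7-joint arm with a two-finger parallel gripper is mounted at the origin on a cart in front of the work surface, level with it; the furniture and walls round the work are solid. World frame = base frame: x ahead of the robot, y to its left, z up, the work surface at z = 0. Lengths are in m, angles in rad, forces in N, time in s.
With the tool pointing down it reaches from about 0.4 to 0.85 m from the base axis. Payload 10.4 kg.
Tool frame: the origin (TCP) lies midway between the tips of the shut fingers; the grasp point (between the pads) lies 19 mm behind it; z points along the fingers, y is the line along which they close (so a half turn about z gives the same grasp; the last joint's range is limited). The gripper opens to 87 mm and grips with 3 to 60 N. Pads are 19 mm wide; open, the fingers measure 117 mm over their backs; the gripper's body (75 mm by 190 mm) begins 51 mm behind the grasp point.
Start: joints at [1.16, 0.332, -0.065, 1.46, 0.022, 1.35, -0.088], TCP at [0.236, -0.579, 0.223] pointing down, gripper open.
Joint ranges: [-2.6, 2.6], [-0.5, 2.12], [-1.47, 1.34], [0.16, 2.42], [-1.27, 4.41], [0.06, 2.06], [-2.6, 2.6]. Speed limits (rad/s): [2.22, 2.22, 2.79, 2.79, 3.14, 3.14, 3.14].

## Interface

Orientations are given as a rotation vector (axis times angle).
In Python, from workcell import env gives the robot as it stands.
- The arm moves only by the tool play_rows, never from a script. Its arguments are lists of equal length, an entry for each row: "gripper": the gripper's target within -1 to 1 (shut at 1, half-way at 0, fully open at -1); "travel": the shift along the tool's x, y, z in mm, a list of three; "angular": the turn, a rotation vector about the tool's x, y, z in degrees, a list of three. In form: {"gripper": [gripper, ...], "travel": [[dx, dy, dz], ...], "angular": [[ax, ay, az], ...]}. A call has 1 to 12 rows; each row is the pose to reach, as a shift and turn from the pose commanded when the call began, along the tool's axes at that moment; what a row does not reach only later rows make up. A row lasts 1/8 s, in which the tool goes at most 62.5 mm and 10.7 degrees, less where a joint would pass 70% of its speed; a pose out of reach is approached as far as the arm can. A call with a gripper value outside its range is refused whole. The fingers move at their own pace and stop on an object; the grip force is fixed at half the most. Time passes only in rows, so rows that repeat a pose let the fingers close. It gives the time, the measured TCP pose, the force, the opening and the grip force at its end, in the units of the state.
- env.get_obs(): the state, without advancing time (a new reading comes with each control period).
- env.camera(name): name is "side" or "top"; returns a dict with "image" (480x640x3 uint8, red, green, blue), "K" (3x3 intrinsics, pixels), "R" (3x3) and "t" (3): a world point X has camera coordinates R X + t. Camera axes: x right, y down, z forward; pixel columns grow to the right and rows downward; lengths in m; the calibration is good to about 2 mm. A picture is of the moment at which its call begins. There is no depth.
- env.finish_job(): hands the job in; it is judged then, once.
Trained networks look in a picture, given as the dict that the camera call returned (one of the last four; its "shot" number tells which), for a name from the list of things; names that differ only in an ending like _2 or _b are one class to them, and where a whole thing is asked for, a point or a joint stands for the part that bears it (a point fixed in the world has none). Each returns a list of dicts, best first, with "score" (0 to 1); they miss things now and then, are a little off and sometimes report something else, mostly with a low value. They report only what shows in the picture. A call takes as long as a camera call.
- env.spot_in(picture, query): "xy" ([column, row] in pixels, amid what is visible of it).
- env.silhouettes(picture, query): "pixels" (480x640 bool, what is visible of it) and "xy" ([column, row] in pixels, amid what is visible of it).
- env.tip_of(picture, query): "xy" ([column, row] in pixels: a listed point, or the origin of a listed thing).
The state is a dict: "time_s": time; "qpos": joint angles; "joint_vel": joint speeds; "joint_efforts": joint torques, N m; "tcp_pos": TCP position; "eef_rot": TCP orientation; "contact_force": force on the tool from outside, world axes, zero at the start; "torque": the same for the moment, N m; "width": finger opening in m; "grasp_force": force on a finger pad.
Only numpy, scipy, OpenCV 4.12 (cv2) and the standard library are available. Lean on these libraries where they do the work, as an engineer would, in place of code of your own. Each camera call takes 0.05 s, during which the arm holds its last target. There are 200 camera calls.

## Working session

There is one attempt and no reset: what is moved stays moved. The work goes in short steps, Python scripts to look and compute and a tool call to move; the robot and the scene stay as the last step left them, time stands still between calls to the robot, and variables do not carry over. Pictures are saved under pics/ and viewed, at most 10 in all, crops included, and the job is handed in when it is done.

Besides the shell and the picture viewer there is one more tool, called after "Request:" by a JSON object that holds its "fn" and its "kwargs", one argument or row to a line. play_rows: Moves the arm, as the interface text tells. Its arguments: {"type":"object","properties":{"gripper":{"type":"array"},"travel":{"type":"array"},"angular":{"type":"array"}},"required":["gripper","travel","angular"]}

```bash
mkdir -p pics; ls; cat > h.py <<'E'
import numpy as np, cv2
from scipy.spatial.transform import Rotation as Rot
from workcell import env
def save(p,n): cv2.imwrite('pics/'+n+'.png',p['image'][:,:,::-1])
def ray(p,xy):
    d=p['R'].T@np.linalg.inv(p['K'])@np.array([xy[0],xy[1],1.]); return -p['R'].T@p['t'],d/np.linalg.norm(d)
def atz(p,xy,z):
    c,d=ray(p,xy); return c+d*(z-c[2])/d[2]
def tri(p,a,q,b):
    c1,d1=ray(p,a);c2,d2=ray(q,b)
    s=np.linalg.lstsq(np.c_[d1,-d2],c2-c1,rcond=None)[0]
    x,y=c1+s[0]*d1,c2+s[1]*d2
    return (x+y)/2,np.linalg.norm(x-y)
def proj(p,X):
    c=p['R']@np.asarray(X)+p['t']; u=p['K']@c; return u[:2]/u[2]
E
python3 - <<'E'
from h import *
np.set_printoptions(precision=4,suppress=True)
S=env.camera('side');T=env.camera('top')
save(S,'s0');save(T,'t0')
for p,n in((S,'side'),(T,'top')): print(n,-p['R'].T@p['t'],p['R'][2],p['K'][0,0])
for q in 'furnace tube_mouth landing landing_end boat boat_eye hook hook_nose hook_rest amber_bottle vial_a beaker'.split():
    a=env.tip_of(S,q);b=env.tip_of(T,q)
    print(q,[(np.round(x['xy'],1),round(x['score'],2)) for x in a[:2]],[(np.round(x['xy'],1),round(x['score'],2)) for x in b[:2]], tri(S,a[0]['xy'],T,b[0]['xy']) if a and b else '')
o=env.get_obs();print(o)
E
```

```text
pics
side [ 0.4958 -0.828   0.7709] [ 0.0389  0.798  -0.6014] 446.1185877251917
top [0.3469 0.0358 1.1924] [ 0.1866  0.0082 -0.9824] 462.05982484899073
furnace [(array([310.1, 191.8]), 0.84)] [] 
tube_mouth [(array([320.8, 202.2]), 0.91)] [(array([263.4, 237.7]), 0.71)] (array([0.5427, 0.1819, 0.1212]), np.float64(0.004285553016538169))
landing [(array([326.7, 219.2]), 0.9)] [(array([285.4, 237.9]), 0.86)] (array([0.5511, 0.1322, 0.0984]), np.float64(0.011774994180026602))
landing_end [(array([328.1, 226.9]), 0.91)] [(array([305.8, 233.1]), 0.69)] (array([0.5561, 0.0825, 0.1105]), np.float64(0.0015055545589818264))
boat [] [] 
boat_eye [] [] 
hook [(array([390.8, 281.3]), 0.52)] [(array([446.8, 271.7]), 0.94)] (array([ 0.5522, -0.2387,  0.2113]), np.float64(0.18947896370141248))
hook_nose [(array([288. , 287.8]), 0.62), (array([305.5, 190.7]), 0.45)] [(array([363.7, 280.7]), 0.87)] (array([ 0.4507, -0.0613,  0.0448]), np.float64(0.0006842053126949271))
hook_rest [(array([307.6, 372.8]), 0.94), (array([392.2, 281.3]), 0.32)] [(array([443.8, 268.9]), 0.57)] (array([ 0.4877, -0.271 ,  0
[... 355 characters left out ...]
np.float64(0.0860062605299858))
beaker [(array([394.6, 315.7]), 0.64)] [(array([389. , 193.3]), 0.93)] (array([ 0.6903, -0.1318,  0.0039]), np.float64(0.0050840289825905965))
{'time_s': 1.3, 'qpos': array([ 1.1604,  0.3322, -0.0647,  1.4601,  0.0216,  1.3499, -0.0885]), 'joint_vel': array([-0.0002, -0.    , -0.0007,  0.0002, -0.0003,  0.0001, -0.0019]), 'joint_efforts': array([ -0.0001, -62.3035,   0.0247, -39.012 ,  -0.0611,   0.0315,
         0.    ]), 'tcp_pos': array([ 0.2364, -0.5786,  0.2226]), 'eef_rot': array([ 3.0826,  0.6054, -0.    ]), 'contact_force': array([ 0.3648,  0.3005, -0.5063]), 'torque': array([-0.0084,  0.0112, -0.0028]), 'grasp_force': 0.0, 'width': 0.0865587996554284}
```

View pics/s0.png

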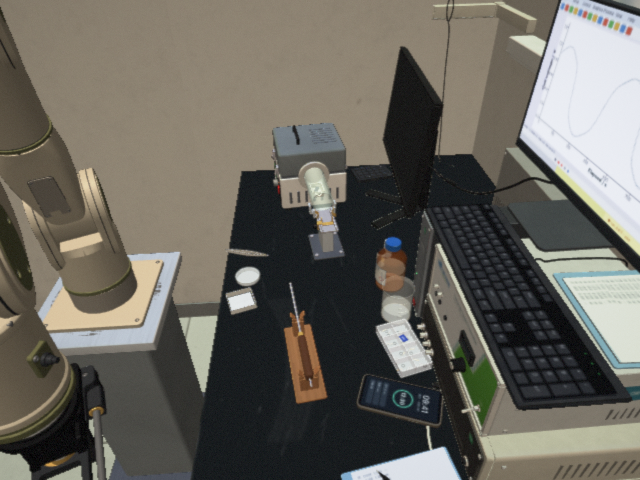

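View pics/t0.png

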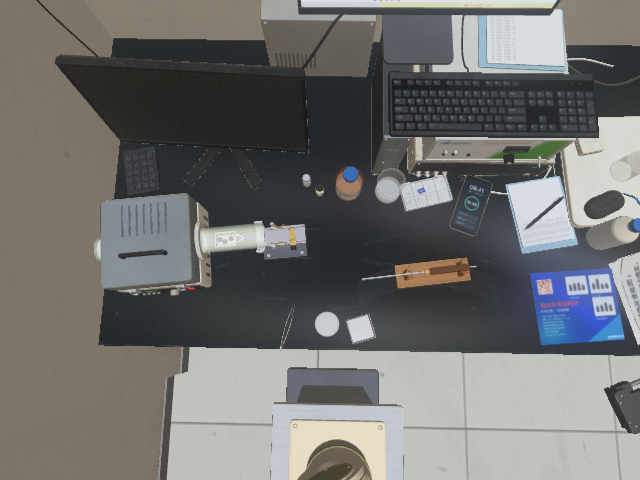

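Side view: the furnace is at about (310,165), its tube and landing run towards the camera to (325,222), and the hook rest is at (306,360). Top view: the boat shows in the tube near (230,237), the landing and brass stop near (285-297,237), and the hook lies from (363,280) to (475,266). Next I fit the poses and check them by overlay.

```bash
cat >> h.py <<'E'
from scipy.optimize import least_squares
def T2(p,P):
    c,s=np.cos(p[2]),np.sin(p[2]); P=np.atleast_2d(P); return np.c_[p[0]+c*P[:,0]-s*P[:,1],p[1]+s*P[:,0]+c*P[:,1],P[:,2]]
def fit(obs,x0):
    f=lambda x: np.concatenate([(proj(p,T2(x,P)[0])-xy)*w for p,P,xy,w in obs])
    r=least_squares(f,x0,loss='soft_l1',f_scale=1.); return r.x,f(r.x).reshape(-1,2)
E
python3 - <<'E'
from h import *
np.set_printoptions(precision=4,suppress=True)
F={'furnace':(0,0,0),'tube_mouth':(0,-.25,.12),'landing':(0,-.3,.0958),'landing_end':(0,-.35,.0958)}
H={'hook':(0,0,.055),'hook_nose':(0,.215,.042),'hook_rest':(0,0,0)}
P=[]
of=[];oh=[]
for n in('side','top'):
    p=env.camera(n);P.append(p)
    for D,o in((F,of),(H,oh)):
        for q,X in D.items():
            for r in env.tip_of(p,q)[:1]:
                if r['score']>.5 and not(q=='hook' and n=='side'): o.append((p,X,r['xy'],1.)); print(n,q,r['xy'])
    for q in('boat','hook','furnace'):
        for r in env.silhouettes(p,q)[:2]:
            m=r['pixels'];ys,xs=np.where(m);print('sil',n,q,r['score'],r['xy'],m.sum(),xs.min(),xs.max(),ys.min(),ys.max())
    print('spot',env.spot_in(p,'boat')[:2],env.spot_in(p,'boat_eye')[:2])
f,rf=fit(of,[.51,.43,.13]);h,rh=fit(oh,[.4877,-.271,.17])
print('F',f,'\n',rf);print('R',h,'\n',rh)
np.savez('fit',f=f,h=h)
def lines(im,p,pose,segs,c,off,k):
    for a,b in segs:
        u=[tuple(int(v) for v in ((proj(p,x)+.5-off)*k)) for x in T2(pose,[a,b])]; cv2.line(im,u[0],u[1],c,1)
S=lambda y0,y1,x,z:((x,y0,z),(x,y1,z))
fs=[S(-.1,.1,.1,.198),S(-.1,.1,-.1,.198),((-.1,-.1,.198),(.1,-.1,.198)),S(-.1,-.25,.03,.12),S(-.1,-.25,-.03,.12),((-.03,-.25,.12),(.03,-.25,.12)),S(-.251,-.35,.023,.0958),S(-.251,-.35,-.023,.0958),((-.023,-.35,.0958),(.023,-.35,.0958))]
hs=[S(-.095,.095,.03,.008),S(-.095,.095,-.03,.008),((-.03,-.095,.008),(.03,-.095,.008)),S(-.05,.05,.008,.065),S(-.05,.05,-.008,.065),((-.008,-.05,.065),(.008,-.05,.065)),S(.05,.215,0,.057)]
def crop(p,x,y,w,hh,k,ov=1):
    im=cv2.resize(p['image'][y:y+hh,x:x+w,::-1],None,fx=k,fy=k,interpolation=cv2.INTER_CUBIC)
    if ov: lines(im,p,f,fs,(0,255,0),np.array([x,y]),k);lines(im,p,h,hs,(255,255,0),np.array([x,y]),k)
    return im
t=P[1];s=P[0]
a=crop(t,190,205,130,65,6,0);b=crop(t,355,245,130,45,6)
cv2.imwrite('pics/c1.png',np.vstack([a[:300+30],b]))
a=crop(t,190,205,130,65,3);b=crop(s,265,140,90,130,4);c=crop(s,270,275,70,130,4)
cv2.imwrite('pics/c2.png',np.hstack([b,c]));cv2.imwrite('pics/c3.png',crop(t,190,205,130,65,6))
E
```

```text
side furnace [307.9, 191.5]
side tube_mouth [323.5, 203.8]
side landing [324.5, 218.1]
side landing_end [330.2, 229.3]
side hook_nose [288.8, 285.7]
sil side hook 0.85 [304.7, 354.3] 492 289 312 283 381
sil side furnace 0.78 [314.9, 172.4] 6912 271 345 124 258
spot [] [{'xy': [313.1, 177.0], 'score': 0.5}, {'xy': [302.3, 364.2], 'score': 0.16}]
top tube_mouth [262.6, 239.5]
top landing [283.3, 238.4]
top landing_end [303.6, 232.7]
top hook [448.9, 269.1]
top hook_nose [362.3, 282.2]
top hook_rest [443.9, 270.7]
sil top hook 0.94 [444.6, 267.2] 315 378 469 264 277
sil top furnace 0.75 [166.1, 241.7] 13315 94 307 193 295
spot [{'xy': [425.0, 273.4], 'score': 0.63}] []
F [0.5144 0.4349 0.1261] 
 [[-0.277   0.8751]
 [-2.4272 -2.0999]
 [ 0.3069  1.3329]
 [-1.5954  1.0898]
 [-1.2425 -3.9452]
 [ 0.0031 -3.2039]
 [ 0.2889  0.2897]]
R [ 0.4826 -0.2705  0.1492] 
 [[-0.8894  1.9852]
 [-0.0177 -0.3375]
 [-0.0805 -1.5457]
 [-0.6752  0.4894]]
```

View pics/c1.png

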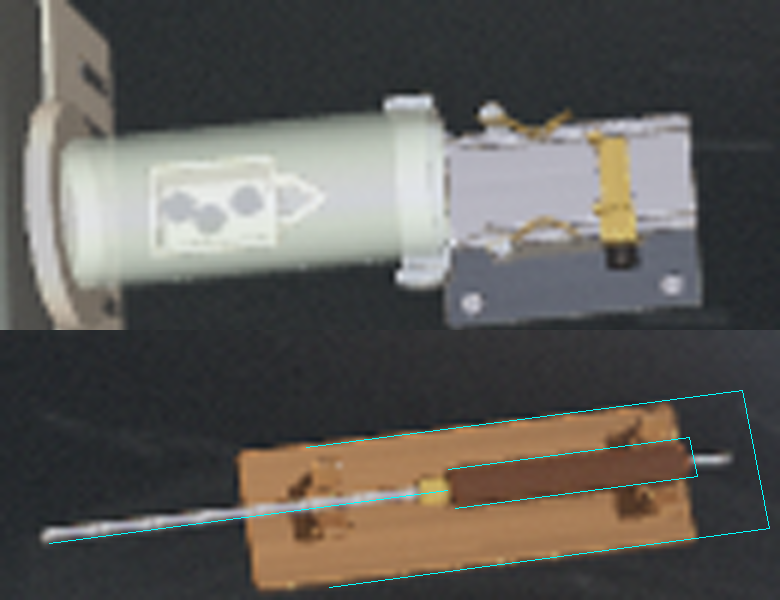

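View pics/c2.png

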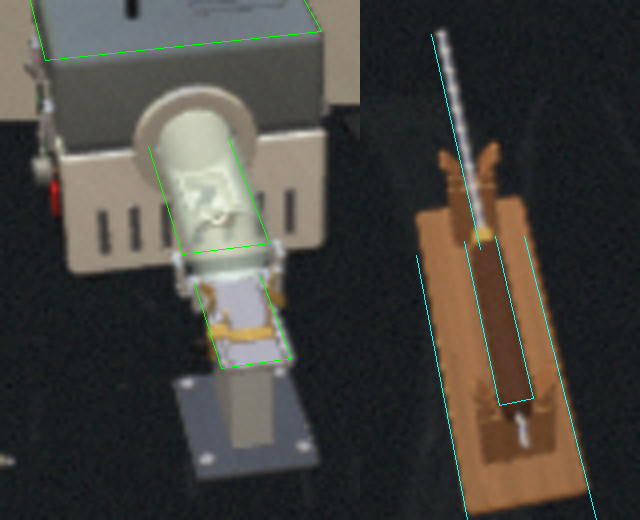

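View pics/c3.png

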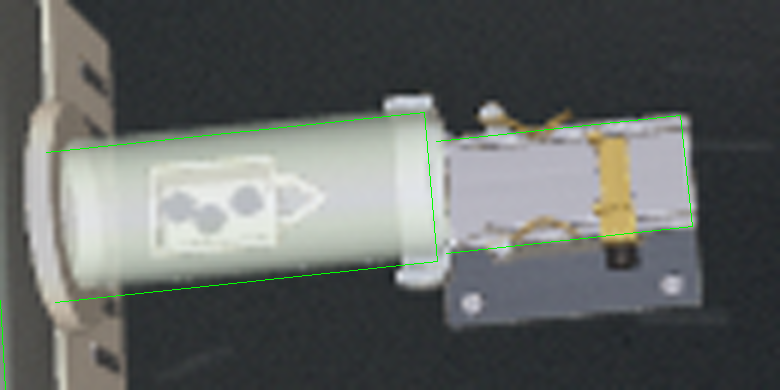

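Crops: the boat in the tube has its rim at c1 (152-275,160-255) and its loop tip at (322,198). The fork stop is at (615,190) and the landing's outer end at x≈691. The hook handle spans (450-690,443-508) with the nose at (45,535). The fits are close but yaw is about 0.02 too large, so I refine with these clicked features.

```bash
python3 - <<'E'
from h import *
np.set_printoptions(precision=4,suppress=True)
z=np.load('fit.npz');S=env.camera('side');T=env.camera('top')
t=lambda x,y:np.array([x/6+190-.5,y/6+205-.5]); s=lambda x,y:np.array([x/4+265-.5,y/4+140-.5])
th=lambda x,y:np.array([x/6+355-.5,(y-330)/6+245-.5]); sh=lambda x,y:np.array([(x-360)/4+270-.5,y/4+275-.5])
fo=[(T,(.023,-.35,.0958),t(688,117),1),(T,(-.023,-.35,.0958),t(695,224),1),(S,(-.023,-.35,.0958),s(222,368),1),(S,(.023,-.35,.0958),s(290,358),1),
 (S,(-.1,-.1,.198),s(45,60),.7),(S,(.1,-.1,.198),s(322,30),.7)]
ax=[t(120,213),t(250,202),t(380,191.5)]
def res(x):
    r=[(proj(p,T2(x,P)[0])-xy)*w for p,P,xy,w in fo]
    a,b=[proj(T,q) for q in T2(x,[(0,-.1,.12),(0,-.25,.12)])]; n=np.array([-(b-a)[1],(b-a)[0]])/np.linalg.norm(b-a)
    return np.concatenate([np.ravel(r),[(q-a)@n for q in ax]])
r=least_squares(res,z['f'],loss='soft_l1');f=r.x;print('F',f);print(res(f))
ho=[(T,(.008,.05,.065),th(450,469),1),(T,(-.008,.05,.065),th(456,508),1),(T,(.008,-.05,.065),th(692,443),1),(T,(-.008,-.05,.065),th(697,478),1),(T,(0,.217,.055),th(43,535),1),
 (S,(0,.217,.057),sh(439,32),1),(S,(0,.05,.06),sh(483,240),1)]
h,rh=fit(ho,z['h']);print('H',h);print(rh)
np.savez('fit2',f=f,h=h)
# boat: loop tip (0,-.045-.0025,.014) and rim
g=lambda y:proj(T,T2(f,[(0,y,.111)])[0])
for y in np.arange(-.23,-.18,.01): print(round(y,3),(g(y)-np.array([190,205])+.5)*6)
gz=lambda y:proj(T,T2(f,[(0,y,.115)])[0])
for y in (-.15,-.2): print('rim',y,(gz(y)-np.array([190,205])+.5)*6)
for y in (-.306,-.328): print('lug',y,(proj(T,T2(f,[(0,y,.1138)])[0])-np.array([190,205])+.5)*6)
o=env.get_obs()
g=T2(h,[(0,.012,.055)])[0]
print('grip point',g,'TCP target',g-[0,0,.019]); R=Rot.from_rotvec(o['eef_rot']);print(R.as_matrix())
# tool y should be along hook x
hx=np.array([np.cos(h[2]),np.sin(h[2]),0]); 
for sgn in(1,-1):
    M=np.c_[np.cross(sgn*hx,[0,0,-1]),sgn*hx,[0,0,-1]]; print(sgn,np.degrees((R.inv()*Rot.from_matrix(M)).as_rotvec()), M.round(3).tolist())
print('shift tool',R.inv().apply(g-[0,0,.019]-o['tcp_pos'])*1e3)
E
```

```text
F [0.5168 0.434  0.1194]
[-0.681  -0.2728 -0.0592  0.4757 -0.2134  0.277   0.4747  0.5524  0.4406
  0.0394  0.3339  0.4082 -0.5196 -0.1791  0.2443]
H [ 0.4822 -0.2706  0.1278]
[[-0.2267 -0.2022]
 [-0.2259 -0.2159]
 [-0.1551 -0.333 ]
 [ 0.1175  0.2993]
 [-0.0374 -0.0813]
 [-0.0984 -0.3237]
 [-0.3391  1.377 ]]
-0.23 [386.7731 193.8471]
-0.22 [361.6561 196.3696]
-0.21 [336.5327 198.8928]
-0.2 [311.4029 201.4167]
-0.19 [286.2666 203.9412]
-0.18 [261.124  206.4663]
rim -0.15 [183.4319 212.2758]
rim -0.2 [309.6297 199.6028]
lug -0.306 [576.8801 173.3632]
lug -0.328 [632.1458 167.8131]
grip point [ 0.4806 -0.2587  0.055 ] TCP target [ 0.4806 -0.2587  0.036 ]
[[ 0.9258  0.3781  0.    ]
 [ 0.3781 -0.9258 -0.    ]
 [-0.      0.     -1.    ]]
1 [  0.0011   0.0017 -75.1056] [[-0.127, 0.992, 0.0], [0.992, 0.127, 0.0], [0.0, 0.0, -1.0]]
-1 [  0.0018  -0.0012 104.8944] [[0.127, -0.992, 0.0], [-0.992, -0.127, 0.0], [0.0, -0.0, -1.0]]
shift tool [ 347.1318 -203.8128  186.5345]
```

Refined fit residuals are under about 0.5 px. Boat origin is at about furnace y -160 and the eye at about -191 mm, both within the stated ranges. Moving above the handle.

Request:
{"fn": "play_rows", "kwargs": {
  "gripper": [-1,-1,-1,-1,-1,-1,-1,-1,-1,-1,-1],
  "travel": [
    [43,-25,10],
    [87,-51,25],
    [130,-76,38],
    [174,-102,50],
    [217,-127,62],
    [260,-153,75],
    [304,-178,88],
    [347,-204,100],
    [347,-204,120],
    [347,-204,120],
    [347,-204,120]
  ],
  "angular": [
    [0,0,-9],
    [0,0,-18],
    [0,0,-28],
    [0,0,-37],
    [0,0,-46],
    [0,0,-56],
    [0,0,-66],
    [0,0,-75],
    [0,0,-75],
    [0,0,-75],
    [0,0,-75]
  ]
}}

```text
time_s: 4.08
tcp_pos: [0.4804, -0.2594, 0.1032]
eef_rot: [2.079, 2.355, -0.0]
contact_force: [-0.2, -0.2, -0.2]
width: 0.0871
grasp_force: 0.0
```

Request:
{"fn": "play_rows", "kwargs": {
  "gripper": [-1,-1,-1,0,1,1,1,1,1],
  "travel": [
    [0,0,35],
    [0,0,66],
    [0,0,66],
    [0,0,66],
    [0,0,66],
    [0,0,66],
    [0,0,66],
    [0,0,66],
    [0,0,66]
  ],
  "angular": [
    [0,0,0],
    [0,0,0],
    [0,0,0],
    [0,0,0],
    [0,0,0],
    [0,0,0],
    [0,0,0],
    [0,0,0],
    [0,0,0]
  ]
}}

```text
time_s: 5.2
tcp_pos: [0.4805, -0.2585, 0.0366]
eef_rot: [2.077, 2.357, -0.0]
contact_force: [-0.4, 0.2, 0.3]
width: 0.0349
grasp_force: 0.0
```

```bash
python3 - <<'E'
from h import *
o=env.get_obs(); print(o['tcp_pos'],o['width'],o['grasp_force'],o['contact_force'],o['qpos'])
E
```

```text
[ 0.4804652  -0.25852157  0.03658685] 0.03491568710941283 0.0 [-0.4246261   0.19221981  0.2860708 ] [ 0.78758736  0.38063652 -0.44149705  1.84719635  0.19556478  0.95631615
  0.3864314 ]
```

Request:
{"fn": "play_rows", "kwargs": {
  "gripper": [1,1,1,1,1,1,1],
  "travel": [
    [0,0,0],
    [0,0,0],
    [0,0,0],
    [0,0,0],
    [0,0,0],
    [0,0,0],
    [0,0,0]
  ],
  "angular": [
    [0,0,0],
    [0,0,0],
    [0,0,0],
    [0,0,0],
    [0,0,0],
    [0,0,0],
    [0,0,0]
  ]
}}

```text
time_s: 6.08
tcp_pos: [0.4805, -0.2585, 0.0365]
eef_rot: [2.077, 2.357, 0.0]
contact_force: [0.9, -0.8, -0.2]
width: 0.0151
grasp_force: 30.0
```

Request:
{"fn": "play_rows", "kwargs": {
  "gripper": [1,1,1,1,1,1,1],
  "travel": [
    [0,0,-15],
    [0,0,-40],
    [0,0,-70],
    [0,0,-100],
    [0,0,-110],
    [0,0,-110],
    [0,0,-110]
  ],
  "angular": [
    [0,0,0],
    [0,0,0],
    [0,0,0],
    [0,0,0],
    [0,0,0],
    [0,0,0],
    [0,0,0]
  ]
}}

```text
time_s: 6.95
tcp_pos: [0.4798, -0.2583, 0.1454]
eef_rot: [-2.076, -2.356, 0.001]
contact_force: [-0.6, -0.1, -0.9]
width: 0.0158
grasp_force: 30.0
```

```bash
python3 - <<'E'
from h import *
np.set_printoptions(precision=4,suppress=True)
z=np.load('fit2.npz');f,h=z['f'],z['h']
o=env.get_obs();R=Rot.from_rotvec(o['eef_rot']);M=R.as_matrix();print(o['tcp_pos'],M[:,0],o['contact_force'],o['torque'])
# expected nose in world with hook gripped at its home pose: rotation same, lifted
dz=o['tcp_pos'][2]-.0365
nose=T2(h,[(0,.215,.042)])[0]+[0,0,dz]; rod=T2(h,[(0,.215,.055)])[0]+[0,0,dz]
S=env.camera('side');T=env.camera('top');save(S,'s1');save(T,'t1')
for p in(S,T): print('pred',proj(p,nose),proj(p,rod),'net',[(r['xy'],r['score']) for r in env.tip_of(p,'hook_nose')[:2]],'sil',[(r['score'],[ (np.where(r['pixels'])[1][i],np.where(r['pixels'])[0][i]) for i in (0,-1)]) for r in env.silhouettes(p,'hook')[:1]])
def cr(p,X,w,hh,k):
    u=proj(p,X).astype(int);x,y=u[0]-w//2,u[1]-hh//2
    im=cv2.resize(p['image'][y:y+hh,x:x+w,::-1],None,fx=k,fy=k,interpolation=cv2.INTER_CUBIC)
    for q,c in((nose,(0,0,255)),(rod,(0,255,0))): cv2.circle(im,tuple(int(v) for v in (proj(p,q)+.5-[x,y])*k),2,c,-1)
    print(x,y);return im
cv2.imwrite('pics/c4.png',np.hstack([cr(S,nose,50,75,8),cr(T,nose,50,75,8)]))
off=R.inv().apply(nose-o['tcp_pos'])*1e3;print('nose in tool',off)
E
```

```text
[ 0.4798 -0.2583  0.1454] [-0.1256  0.9921  0.001 ] [-0.5538 -0.0611 -0.893 ] [-0.0129 -0.1076 -0.0522]
pred [286.574  251.5387] [286.1769 246.9333] net [] sil [(0.76, [(np.int64(295), np.int64(294)), (np.int64(306), np.int64(343))])]
pred [365.9237 274.5289] [366.4456 273.9351] net [([364.0, 276.8], 0.49)] sil [(0.7, [(np.int64(442), np.int64(263)), (np.int64(444), np.int64(269))])]
261 214
340 237
nose in tool [202.5117   0.4164  -5.296 ]
```

View pics/c4.png

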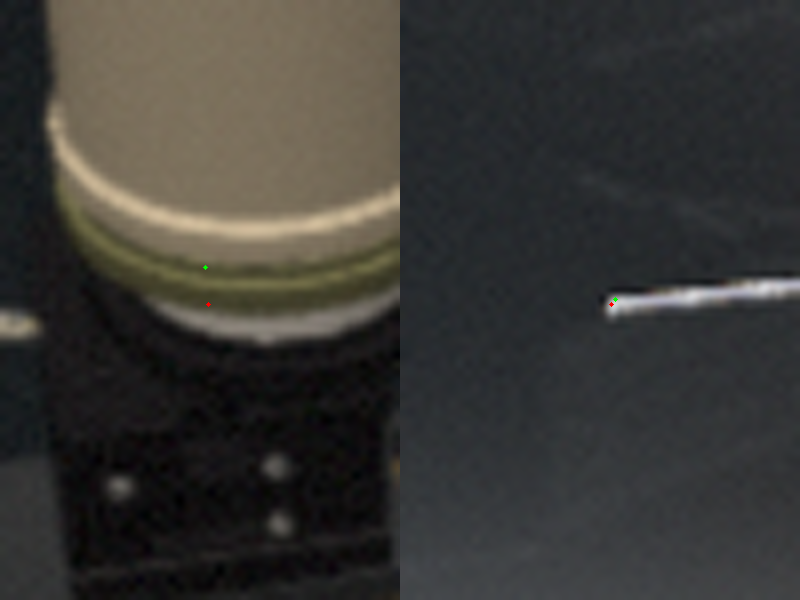

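The nose at top (364,275) matches the prediction, and in the side view the arm hides it. Now I work out the staging and insertion shifts.

```bash
cat >> h.py <<'E'
NT=np.array([.2025,.0004,-.0053])
def plan(fp,yaw=None):
    """shift (mm, current tool axes) & turn to bring nose to furnace point fp with hook along furnace y"""
    f=np.load('fit2.npz')['f'];o=env.get_obs();R=Rot.from_rotvec(o['eef_rot'])
    a=f[2]-.0022  # hook y vs tool x
    hy=np.array([-np.sin(a),np.cos(a),0]);zt=np.array([0,0,-1.]);M=Rot.from_matrix(np.c_[hy,np.cross(zt,hy),zt])
    tcp=T2(f,[fp])[0]-M.apply(NT)
    return (R.inv().apply(tcp-o['tcp_pos'])*1e3).round(1),np.degrees((R.inv()*M).as_rotvec()).round(2)
def nose():
    f=np.load('fit2.npz')['f'];o=env.get_obs();n=o['tcp_pos']+Rot.from_rotvec(o['eef_rot']).apply(NT)
    d=n-[f[0],f[1],0];c,s=np.cos(f[2]),np.sin(f[2]);return np.array([c*d[0]+s*d[1],-s*d[0]+c*d[1],d[2]])*1e3
E
python3 - <<'E'
from h import *
print('nose in furnace',nose())
for y in(-.38,-.26,-.191): print(y,plan((0,y,.122)))
E
```

```text
nose in furnace [-119.61944548 -480.67808223  151.4937557 ]
-0.38 (array([ 99.9, 118.5,  29.4]), array([-0.03, -0.02,  0.51]))
-0.26 (array([219.9, 119.3,  29.4]), array([-0.03, -0.02,  0.51]))
-0.191 (array([288.9, 119.8,  29.5]), array([-0.03, -0.02,  0.51]))
```

Request:
{"fn": "play_rows", "kwargs": {
  "gripper": [1,1,1,1,1,1,1,1,1,1],
  "travel": [
    [25,30,5],
    [50,60,12],
    [75,90,20],
    [100,118.5,29],
    [100,118.5,29],
    [130,118.7,29.4],
    [160,119,29.4],
    [190,119.1,29.4],
    [208,119.2,29.4],
    [208,119.2,29.4]
  ],
  "angular": [
    [0,0,0.2],
    [0,0,0.3],
    [0,0,0.4],
    [0,0,0.5],
    [0,0,0.5],
    [0,0,0.5],
    [0,0,0.5],
    [0,0,0.5],
    [0,0,0.5],
    [0,0,0.5]
  ]
}}

```text
time_s: 8.5
tcp_pos: [0.5725, -0.0367, 0.1173]
eef_rot: [2.086, 2.349, -0.0]
contact_force: [0.7, -0.4, -0.9]
width: 0.0157
grasp_force: 30.0
```

```bash
python3 - <<'E'
from h import *
np.set_printoptions(precision=4,suppress=True)
f=np.load('fit2.npz')['f']
print('nose in furnace',nose(),plan((0,-.191,.122)),env.get_obs()['contact_force'])
n=T2(f,nose()[None]/1e3)[0]
S=env.camera('side');T=env.camera('top')
for p in(S,T): print([(r['xy'],r['score']) for r in env.tip_of(p,'hook_nose')[:2]],[(r['xy'],r['score']) for r in env.tip_of(p,'boat_eye')[:2]])
def cr(p,x,y,w,hh,k):
    im=cv2.resize(p['image'][y:y+hh,x:x+w,::-1],None,fx=k,fy=k,interpolation=cv2.INTER_CUBIC)
    u=proj(p,n);print(x,y,u);cv2.circle(im,tuple(int(v) for v in (u+.5-[x,y])*k),2,(0,0,255),-1);return im
a=cr(T,205,210,100,60,8)[:,:];b=cr(S,290,165,60,60,5)
cv2.imwrite('pics/c5.png',a);cv2.imwrite('pics/c6.png',b)
E
```

```text
nose in furnace [  -0.1812 -271.5375  122.5659] (array([80.5, -0.2,  0.6]), array([0.01, 0.01, 0.09])) [ 0.7369 -0.3599 -0.8969]
[([391.2, 283.1], 0.52)] []
[([272.0, 239.6], 0.62)] []
205 210 [270.7978 234.2271]
290 165 [322.7452 205.3945]
```

View pics/c5.png

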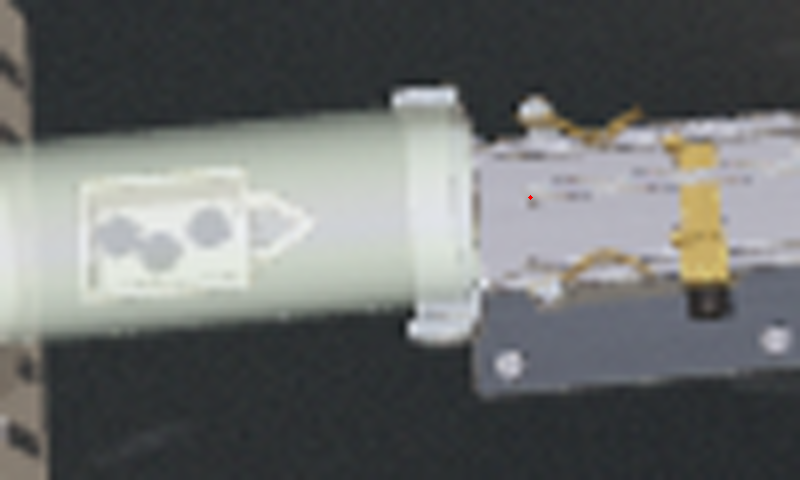

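The nose is at (531,202) against a predicted (530,197), about 1 mm off. The loop apex at (312,222) sits about 1 mm to +x of the axis and the opening centre is near (273,226). I insert with a 1.5 mm lateral correction.

Request:
{"fn": "play_rows", "kwargs": {
  "gripper": [1,1,1,1,1,1,1],
  "travel": [
    [15,0.3,0],
    [32,0.6,0],
    [50,1,0],
    [66,1.3,0],
    [76,1.3,0],
    [81,1.3,0],
    [81,1.3,0]
  ],
  "angular": [
    [0,0,0],
    [0,0,0],
    [0,0,0],
    [0,0,0],
    [0,0,0],
    [0,0,0],
    [0,0,0]
  ]
}}

```text
time_s: 9.68
tcp_pos: [0.5644, 0.0434, 0.1171]
eef_rot: [2.087, 2.348, -0.0]
contact_force: [-0.3, -0.1, -0.5]
width: 0.0158
grasp_force: 30.0
```

```bash
python3 - <<'E'
from h import *
np.set_printoptions(precision=4,suppress=True)
f=np.load('fit2.npz')['f']
print('nose in furnace',nose(),env.get_obs()['contact_force'])
n=nose()/1e3
S=env.camera('side');T=env.camera('top')
def cr(p,x,y,w,hh,k):
    im=cv2.resize(p['image'][y:y+hh,x:x+w,::-1],None,fx=k,fy=k,interpolation=cv2.INTER_CUBIC)
    for z,c in((n[2],(0,0,255)),(.111,(0,200,0))):
        u=proj(p,T2(f,[(n[0],n[1],z)])[0]);print(u);cv2.circle(im,tuple(int(v) for v in (u+.5-[x,y])*k),2,c,-1)
    return im
a=cr(T,210,222,40,32,14);b=cr(S,298,165,20,40,11)
a=cv2.copyMakeBorder(a,0,448-a.shape[0],0,0,0) if a.shape[0]<448 else a
cv2.imwrite('pics/c7.png',np.hstack([a[:440],b[:440]]))
E
```

```text
nose in furnace [   1.5795 -191.0181  122.385 ] [-0.3126 -0.1171 -0.5143]
[236.7074 236.9292]
[237.5932 237.798 ]
[318.0773 189.9554]
[318.1766 193.4373]
```

View pics/c7.png

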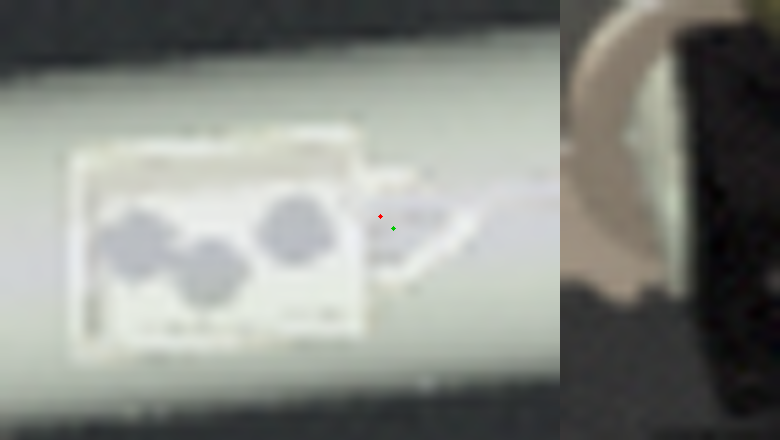

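The opening spans x 365-465 in the crop. The projected lowered nose (393,228) is about 1.5 mm too deep, so I back off 1.5 mm and lower in stages.

Request:
{"fn": "play_rows", "kwargs": {
  "gripper": [1,1,1,1,1,1,1],
  "travel": [
    [-1.5,0.2,0],
    [-1.5,0.2,3],
    [-1.5,0.2,6],
    [-1.5,0.2,8.5],
    [-1.5,0.2,10.5],
    [-1.5,0.2,11.5],
    [-1.5,0.2,11.5]
  ],
  "angular": [
    [0,0,0],
    [0,0,0],
    [0,0,0],
    [0,0,0],
    [0,0,0],
    [0,0,0],
    [0,0,0]
  ]
}}

```text
time_s: 10.65
tcp_pos: [0.5647, 0.0419, 0.1056]
eef_rot: [2.087, 2.348, -0.0]
contact_force: [0.7, 0.1, -0.4]
width: 0.0156
grasp_force: 30.0
```

Request:
{"fn": "play_rows", "kwargs": {
  "gripper": [1,1,1,1,1],
  "travel": [
    [0,0,1.5],
    [0,0,3],
    [0,0,4.5],
    [0,0,5],
    [0,0,5]
  ],
  "angular": [
    [0,0,0],
    [0,0,0],
    [0,0,0],
    [0,0,0],
    [0,0,0]
  ]
}}

```text
time_s: 11.28
tcp_pos: [0.5648, 0.0419, 0.1006]
eef_rot: [2.087, 2.348, -0.0]
contact_force: [0.1, -0.5, -1.3]
width: 0.0157
grasp_force: 30.0
```

```bash
python3 - <<'E'
from h import *
np.set_printoptions(precision=2,suppress=True)
print('nose in furnace',nose(),env.get_obs()['contact_force'],env.get_obs()['torque'])
for i in range(3):
    T=env.camera('top');o=env.get_obs();print(o['contact_force'],o['torque'])
f=np.load('fit2.npz')['f'];n=nose()/1e3
np.save('T0.npy',T['image'])
im=cv2.resize(T['image'][222:252,205:255,::-1],None,fx=14,fy=14,interpolation=cv2.INTER_CUBIC)
u=proj(T,T2(f,[(n[0],n[1],n[2])])[0]);cv2.circle(im,tuple(int(v) for v in (u+.5-[205,222])*14),2,(0,0,255),-1);cv2.imwrite('pics/c8.png',im)
E
```

```text
nose in furnace [   1.78 -192.52  105.89] [ 0.1  -0.47 -1.3 ] [ 0.02 -0.12  0.05]
[ 0.08  0.11 -0.54] [ 0.   -0.15 -0.01]
[-0.74 -0.31 -1.5 ] [ 0.04 -0.05  0.01]
[-0.51 -0.86 -1.41] [-0.01 -0.12 -0.02]
```

Request:
{"fn": "play_rows", "kwargs": {
  "gripper": [1,1,1,1,1,1,1,1,1,1,1,1],
  "travel": [
    [-1,0,0],
    [-2.5,0,0],
    [-4,0,0],
    [-5.5,0,0],
    [-7,0,0],
    [-9,0,0],
    [-11,0,0],
    [-14,-0.1,0],
    [-17,-0.2,0],
    [-20,-0.3,0],
    [-23,-0.4,0],
    [-25,-0.5,0]
  ],
  "angular": [
    [0,0,0],
    [0,0,0],
    [0,0,0],
    [0,0,0],
    [0,0,0],
    [0,0,0],
    [0,0,0],
    [0,0,0],
    [0,0,0],
    [0,0,0],
    [0,0,0],
    [0,0,0]
  ]
}}

```text
time_s: 12.92
tcp_pos: [0.5672, 0.0168, 0.1006]
eef_rot: [2.088, 2.348, -0.0]
contact_force: [-0.1, 1.1, -1.0]
width: 0.0157
grasp_force: 30.0
```

```bash
python3 - <<'E'
from h import *
np.set_printoptions(precision=2,suppress=True)
print('nose in furnace',nose());F=[];Q=[]
for i in range(4):
    T=env.camera('top');o=env.get_obs();F.append(o['contact_force'])
print(np.mean(F,0))
T0=np.load('T0.npy')
f=lambda I:cv2.resize(I[222:252,205:260,::-1],None,fx=10,fy=10,interpolation=cv2.INTER_CUBIC)
cv2.imwrite('pics/c9.png',np.vstack([f(T0),f(T['image'])]))
E
```

```text
nose in furnace [   1.26 -217.76  105.91]
[ 0.18 -0.15 -0.84]
```

View pics/c9.png

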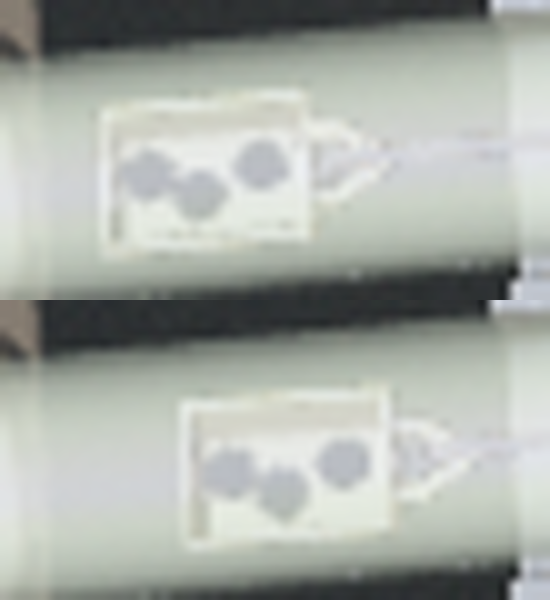

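The boat's front edge moved from x≈310 to ≈392 in the crop, about 20 mm, so it is hooked. Continuing the pull.

Request:
{"fn": "play_rows", "kwargs": {
  "gripper": [1,1,1,1,1,1,1,1,1,1,1,1],
  "travel": [
    [-2,0,0],
    [-5,0,0],
    [-9,0,0],
    [-13,0,0],
    [-17,-0.1,0],
    [-21,-0.2,0],
    [-25,-0.3,0],
    [-29,-0.4,0],
    [-33,-0.5,0],
    [-37,-0.5,0],
    [-40,-0.5,0],
    [-42,-0.5,0]
  ],
  "angular": [
    [0,0,0],
    [0,0,0],
    [0,0,0],
    [0,0,0],
    [0,0,0],
    [0,0,0],
    [0,0,0],
    [0,0,0],
    [0,0,0],
    [0,0,0],
    [0,0,0],
    [0,0,0]
  ]
}}

```text
time_s: 14.62
tcp_pos: [0.5716, -0.0249, 0.1006]
eef_rot: [2.088, 2.348, -0.0]
contact_force: [-0.0, 0.7, -0.8]
width: 0.0154
grasp_force: 30.0
```

Request:
{"fn": "play_rows", "kwargs": {
  "gripper": [1,1,1,1,1,1,1,1,1,1,1,1],
  "travel": [
    [-2,0,0],
    [-5,0,0],
    [-8,0,0],
    [-11,0,0],
    [-14,0,0.2],
    [-17,0,0.3],
    [-20,0,0.4],
    [-23,0,0.5],
    [-26,0,0.6],
    [-28,0,0.7],
    [-29,0,0.7],
    [-30,0,0.7]
  ],
  "angular": [
    [0,0,0],
    [0,0,0],
    [0,0,0],
    [0,0,0],
    [0,0,0],
    [0,0,0],
    [0,0,0],
    [0,0,0],
    [0,0,0],
    [0,0,0],
    [0,0,0],
    [0,0,0]
  ]
}}

```text
time_s: 16.12
tcp_pos: [0.5751, -0.0545, 0.0999]
eef_rot: [2.087, 2.348, -0.0]
contact_force: [-0.1, 1.7, -0.6]
width: 0.0157
grasp_force: 30.0
```

```bash
python3 - <<'E'
from h import *
np.set_printoptions(precision=2,suppress=True)
print('nose in furnace',nose());F=[]
for i in range(4):
    T=env.camera('top');o=env.get_obs();F.append(o['contact_force'])
print(np.array(F),np.mean(F,0))
f=lambda I:cv2.resize(I[215:260,225:315,::-1],None,fx=8,fy=8,interpolation=cv2.INTER_CUBIC)
cv2.imwrite('pics/c10.png',f(T['image']))
for q in('boat','boat_eye'): print([(r['xy'],r['score']) for r in env.tip_of(T,q)[:2]])
E
```

```text
nose in furnace [   0.56 -289.49  105.23]
[[ 0.87  0.22 -1.44]
 [-0.02  0.24 -1.4 ]
 [-0.09  0.84 -0.94]
 [-0.23  0.45 -0.62]] [ 0.13  0.44 -1.1 ]
[([262.7, 237.7], 0.74)]
[([276.9, 235.8], 0.75), ([318.7, 193.8], 0.51)]
```

Request:
{"fn": "play_rows", "kwargs": {
  "gripper": [1,1,1,1,1,1,1,1,1,1,1,1],
  "travel": [
    [-1,0,0],
    [-2,0,0],
    [-3,0,0],
    [-4,0,0],
    [-5,0,0],
    [-6,0,0],
    [-7,0,0],
    [-8,0,0],
    [-9,0,0],
    [-10,0,0],
    [-11,0,0],
    [-12,0,0]
  ],
  "angular": [
    [0,0,0],
    [0,0,0],
    [0,0,0],
    [0,0,0],
    [0,0,0],
    [0,0,0],
    [0,0,0],
    [0,0,0],
    [0,0,0],
    [0,0,0],
    [0,0,0],
    [0,0,0]
  ]
}}

```text
time_s: 17.92
tcp_pos: [0.5765, -0.0662, 0.0999]
eef_rot: [-2.087, -2.348, -0.0]
contact_force: [-0.0, 3.0, -0.3]
width: 0.0154
grasp_force: 30.0
```

```bash
cat > rd.py <<'E'
from h import *
np.set_printoptions(precision=2,suppress=True)
F=[];N=[];f=np.load('fit2.npz')['f'];d=np.array([-np.sin(f[2]),np.cos(f[2]),0])
for i in range(5):
    T=env.camera('top');o=env.get_obs();F.append(o['contact_force']);N.append(nose())
print('nose',np.mean(N,0),'F',np.mean(F,0),'pull',np.mean(F,0)@d,'each',np.array(F)@d,'t',o['time_s'],'w',o['width'])
for r in env.tip_of(T,'boat')[:1]:
    X=atz(T,r['xy'],.0958); c,s=np.cos(f[2]),np.sin(f[2]);print('boat y',-s*(X[0]-f[0])+c*(X[1]-f[1]),r['score'])
E
python3 rd.py
```

```text
nose [   0.58 -301.54  105.24] F [-0.16  2.34 -1.21] pull 2.3431937387520247 each [2.93 1.81 2.25 2.82 1.91] t 18.175 w 0.01620235804294624
boat y -0.2608582828295586 0.88
```

Request:
{"fn": "play_rows", "kwargs": {
  "gripper": [1,1,1,1,1,1,1,1,1,1,1,1],
  "travel": [
    [-1,0,0],
    [-2,0,0],
    [-3,0,0],
    [-4,0,0],
    [-5,0,0],
    [-6,0,0],
    [-7,0,0],
    [-8,0,0],
    [-9,0,0],
    [-10,0,0],
    [-11,0,0],
    [-12,0,0]
  ],
  "angular": [
    [0,0,0],
    [0,0,0],
    [0,0,0],
    [0,0,0],
    [0,0,0],
    [0,0,0],
    [0,0,0],
    [0,0,0],
    [0,0,0],
    [0,0,0],
    [0,0,0],
    [0,0,0]
  ]
}}

```text
time_s: 19.73
tcp_pos: [0.5779, -0.0785, 0.1]
eef_rot: [2.087, 2.348, -0.0]
contact_force: [-0.1, 2.6, -0.8]
width: 0.0156
grasp_force: 30.0
```

```bash
python3 rd.py; python3 -c "
from h import *
T=env.camera('top');cv2.imwrite('pics/c11.png',cv2.resize(T['image'][215:260,245:315,::-1],None,fx=11,fy=11,interpolation=cv2.INTER_CUBIC))"
```

```text
nose [   0.56 -313.67  105.22] F [ 0.1   1.62 -0.86] pull 1.594563519580613 each [2.42 1.96 1.06 1.34 1.19] t 19.975 w 0.015785283394547912
boat y -0.27096318701461325 0.73
```

View pics/c11.png

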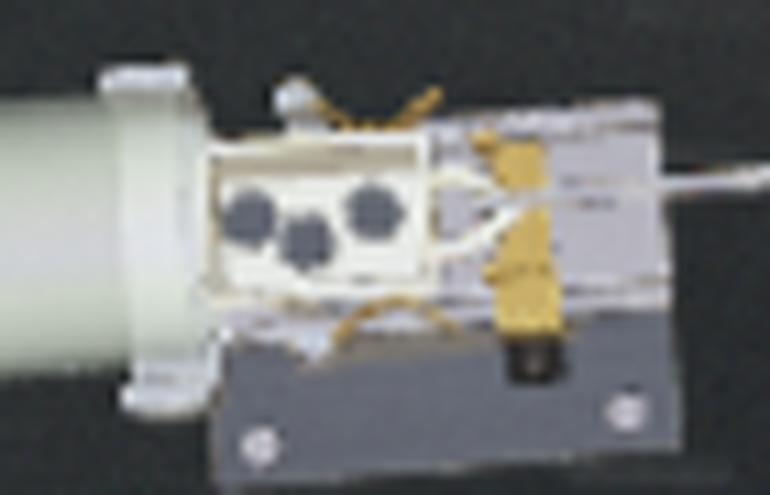

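The boat's front rim is at x≈430 and the lug faces at x≈485, so about 12 mm remain. Advance 9 mm, then creep.

Request:
{"fn": "play_rows", "kwargs": {
  "gripper": [1,1,1,1,1,1,1,1,1,1,1],
  "travel": [
    [-1,0,0],
    [-2,0,0],
    [-3,0,0],
    [-4,0,0],
    [-5,0,0],
    [-6,0,0],
    [-7,0,0],
    [-7.5,0,0],
    [-8,0,0],
    [-8.5,0,0],
    [-8.5,0,0]
  ],
  "angular": [
    [0,0,0],
    [0,0,0],
    [0,0,0],
    [0,0,0],
    [0,0,0],
    [0,0,0],
    [0,0,0],
    [0,0,0],
    [0,0,0],
    [0,0,0],
    [0,0,0]
  ]
}}

```text
time_s: 21.45
tcp_pos: [0.5789, -0.0869, 0.1]
eef_rot: [2.087, 2.348, -0.0]
contact_force: [-0.1, 1.9, -0.5]
width: 0.0158
grasp_force: 30.0
```

```bash
python3 rd.py
```

```text
nose [   0.54 -322.08  105.23] F [ 0.    1.91 -0.25] pull 1.8943687056578438 each [1.92 1.24 1.31 2.76 2.24] t 21.7 w 0.015620668326908277
boat y -0.28306920008058417 0.66
```

Request:
{"fn": "play_rows", "kwargs": {
  "gripper": [1,1,1,1],
  "travel": [
    [-0.2,0,0],
    [-0.5,0,0],
    [-0.7,0,0],
    [-0.7,0,0]
  ],
  "angular": [
    [0,0,0],
    [0,0,0],
    [0,0,0],
    [0,0,0]
  ]
}}

```text
time_s: 22.25
tcp_pos: [0.579, -0.0873, 0.1]
eef_rot: [-2.087, -2.348, -0.0]
contact_force: [-0.2, 2.9, -0.8]
width: 0.0156
grasp_force: 30.0
```

Request:
{"fn": "play_rows", "kwargs": {
  "gripper": [1,1,1],
  "travel": [
    [-0.3,0,0],
    [-0.5,0,0],
    [-0.5,0,0]
  ],
  "angular": [
    [0,0,0],
    [0,0,0],
    [0,0,0]
  ]
}}

```text
time_s: 22.62
tcp_pos: [0.5791, -0.0878, 0.0999]
eef_rot: [-2.087, -2.348, -0.0]
contact_force: [0.2, 3.8, -1.5]
width: 0.0153
grasp_force: 30.0
```

```bash
python3 rd.py
```

```text
nose [   0.53 -323.02  105.28] F [-0.25  4.22 -0.89] pull 4.217878409324758 each [4.17 3.79 4.94 4.31 3.88] t 22.875 w 0.01564312911348699
boat y -0.28435373714750023 0.73
```

Request:
{"fn": "play_rows", "kwargs": {
  "gripper": [1,1],
  "travel": [
    [-0.2,0,0],
    [-0.2,0,0]
  ],
  "angular": [
    [0,0,0],
    [0,0,0]
  ]
}}

```text
time_s: 23.18
tcp_pos: [0.5791, -0.0879, 0.0999]
eef_rot: [-2.087, -2.348, -0.0]
contact_force: [-0.1, 4.9, -0.6]
width: 0.0154
grasp_force: 30.0
```

```bash
python3 rd.py
```

```text
nose [   0.51 -323.18  105.28] F [-0.33  5.16 -0.89] pull 5.1671687140945775 each [4.37 5.12 5.64 4.89 5.82] t 23.425 w 0.015886824381998784
boat y -0.27781571767400176 0.77
```

Request:
{"fn": "play_rows", "kwargs": {
  "gripper": [1,1],
  "travel": [
    [-0.2,0,0],
    [-0.2,0,0]
  ],
  "angular": [
    [0,0,0],
    [0,0,0]
  ]
}}

```text
time_s: 23.72
tcp_pos: [0.5791, -0.088, 0.0999]
eef_rot: [-2.087, -2.348, -0.0]
contact_force: [-0.6, 6.5, -0.9]
width: 0.0157
grasp_force: 30.0
```

```bash
python3 rd.py;python3 rd.py
```

```text
nose [   0.5  -323.21  105.31] F [-0.18  5.86 -0.8 ] pull 5.84119858844324 each [5.2  5.85 5.72 6.33 6.11] t 23.975 w 0.015637349984423513
boat y -0.283586713246784 0.89
nose [   0.5  -323.23  105.31] F [-0.47  5.74 -0.83] pull 5.752341980542936 each [6.32 6.09 5.27 5.12 5.96] t 24.275 w 0.015602246806403
boat y -0.2787331255448935 0.83
```

Request:
{"fn": "play_rows", "kwargs": {
  "gripper": [1,1,1,1,1,1,1,1],
  "travel": [
    [-0.1,0,0],
    [-0.1,0,0],
    [-0.1,0,0],
    [-0.1,0,0],
    [-0.1,0,0],
    [-0.1,0,0],
    [-0.1,0,0],
    [-0.1,0,0]
  ],
  "angular": [
    [0,0,0],
    [0,0,0],
    [0,0,0],
    [0,0,0],
    [0,0,0],
    [0,0,0],
    [0,0,0],
    [0,0,0]
  ]
}}

```text
time_s: 25.32
tcp_pos: [0.5791, -0.088, 0.0999]
eef_rot: [-2.087, -2.348, -0.001]
contact_force: [0.4, 6.0, -0.3]
width: 0.0157
grasp_force: 30.0
```

```bash
python3 rd.py
```

```text
nose [   0.5  -323.23  105.32] F [-0.22  5.61 -1.05] pull 5.60058932399869 each [5.48 5.85 6.24 5.87 4.56] t 25.575 w 0.015963360894606607
```

Request:
{"fn": "play_rows", "kwargs": {
  "gripper": [1,1,1,1,1,1,1,1],
  "travel": [
    [-0.1,0,0],
    [-0.2,0,0],
    [-0.2,0,0],
    [-0.2,0,0],
    [-0.2,0,0],
    [-0.2,0,0],
    [-0.2,0,0],
    [-0.2,0,0]
  ],
  "angular": [
    [0,0,0],
    [0,0,0],
    [0,0,0],
    [0,0,0],
    [0,0,0],
    [0,0,0],
    [0,0,0],
    [0,0,0]
  ]
}}

```text
time_s: 26.62
tcp_pos: [0.5791, -0.088, 0.0999]
eef_rot: [-2.086, -2.348, -0.001]
contact_force: [-0.9, 6.4, -1.9]
width: 0.0156
grasp_force: 30.0
```

```bash
python3 rd.py
```

```text
nose [   0.47 -323.27  105.34] F [-0.18  6.02 -0.93] pull 5.997657287571034 each [6.36 5.84 5.96 6.43 5.4 ] t 26.875 w 0.015775435146943673
boat y -0.283960909067399 0.56
```

Request:
{"fn": "play_rows", "kwargs": {
  "gripper": [1,1,1,1,1,1,1],
  "travel": [
    [0.7,0,0],
    [1.5,0,0],
    [2.5,0,0],
    [3.5,0,0],
    [4.5,0,0],
    [5.3,0,0],
    [5.3,0,0]
  ],
  "angular": [
    [0,0,0],
    [0,0,0],
    [0,0,0],
    [0,0,0],
    [0,0,0],
    [0,0,0],
    [0,0,0]
  ]
}}

```text
time_s: 27.8
tcp_pos: [0.5785, -0.0834, 0.1]
eef_rot: [2.087, 2.348, -0.0]
contact_force: [0.1, -0.8, -1.1]
width: 0.0154
grasp_force: 30.0
```

```bash
python3 rd.py
```

```text
nose [   0.54 -318.65  105.23] F [-0.31  0.51 -0.46] pull 0.5448925040414181 each [1.17 0.22 0.25 0.67 0.41] t 28.05 w 0.015532728874785127
boat y -0.28347598364797416 0.82
```

Request:
{"fn": "play_rows", "kwargs": {
  "gripper": [1,1,1,1,1,1,1,1],
  "travel": [
    [0,0,-1.5],
    [0,0,-4],
    [0,0,-7],
    [0,0,-10],
    [0,0,-14],
    [0,0,-20],
    [0,0,-30],
    [0,0,-35]
  ],
  "angular": [
    [0,0,0],
    [0,0,0],
    [0,0,0],
    [0,0,0],
    [0,0,0],
    [0,0,0],
    [0,0,0],
    [0,0,0]
  ]
}}

```text
time_s: 29.1
tcp_pos: [0.5789, -0.0834, 0.136]
eef_rot: [2.087, 2.347, 0.001]
contact_force: [-0.3, -0.5, -0.8]
width: 0.0157
grasp_force: 30.0
```

```bash
python3 rd.py; python3 - <<'E'
from h import *
np.set_printoptions(precision=3,suppress=True)
# return: TCP at grasp was (.4805,-.2585,.0365) rotvec [2.077,2.357,0]
o=env.get_obs();R=Rot.from_rotvec(o['eef_rot']);G=Rot.from_rotvec([2.077,2.357,0])
for z in (.146,.0365): print(R.inv().apply(np.array([.4805,-.2585,z])-o['tcp_pos'])*1e3,np.degrees((R.inv()*G).as_rotvec()))
T=env.camera('top');n=o['tcp_pos']+R.apply(NT)
print('nose pred px',proj(T,n),[(r['xy'],r['score']) for r in env.tip_of(T,'hook_nose')[:2]])
E
```

```text
nose [   0.74 -318.66  140.67] F [-0.05  0.09 -0.82] pull 0.0939994534833872 each [-0.08  0.07  0.17  0.02  0.29] t 29.35 w 0.015576292109498579
boat y -0.2835094815444673 0.75
[-162.397 -117.638  -11.295] [-0.027 -0.004 -0.509]
[-162.4   -117.588   98.205] [-0.027 -0.004 -0.509]
nose pred px [290.128 230.573] [([289.5, 232.0], 0.7)]
```

Request:
{"fn": "play_rows", "kwargs": {
  "gripper": [1,1,1,1,1,1,1,1,1,1],
  "travel": [
    [-10,0,-6],
    [-30,0,-11],
    [-55,-10,-11],
    [-80,-30,-11],
    [-105,-55,-11],
    [-130,-85,-11],
    [-150,-105,-11],
    [-162.4,-117.6,-11],
    [-162.4,-117.6,-11],
    [-162.4,-117.6,-11]
  ],
  "angular": [
    [0,0,0],
    [0,0,0],
    [0,0,-0.1],
    [0,0,-0.2],
    [0,0,-0.3],
    [0,0,-0.4],
    [0,0,-0.5],
    [0,0,-0.5],
    [0,0,-0.5],
    [0,0,-0.5]
  ]
}}

```text
time_s: 30.75
tcp_pos: [0.4816, -0.2576, 0.1461]
eef_rot: [2.076, 2.358, 0.001]
contact_force: [-0.2, 0.2, -1.7]
width: 0.0156
grasp_force: 30.0
```

```bash
python3 - <<'E'
from h import *
np.set_printoptions(precision=3,suppress=True)
o=env.get_obs();R=Rot.from_rotvec(o['eef_rot']);G=Rot.from_rotvec([2.077,2.357,0])
for z in (.146,.0365): print(R.inv().apply(np.array([.4805,-.2585,z])-o['tcp_pos'])*1e3,np.degrees((R.inv()*G).as_rotvec()))
E
```

```text
[-0.8  -1.18  0.09] [ 0.038 -0.019  0.062]
[ -0.834  -1.255 109.59 ] [ 0.038 -0.019  0.062]
```

Lower the hook into its rest, stopping just above to check the force.

Request:
{"fn": "play_rows", "kwargs": {
  "gripper": [1,1,1,1,1,1,1,1,1],
  "travel": [
    [-0.8,-1.2,15],
    [-0.8,-1.2,40],
    [-0.8,-1.2,65],
    [-0.8,-1.2,85],
    [-0.8,-1.2,95],
    [-0.8,-1.2,102],
    [-0.8,-1.2,106],
    [-0.8,-1.2,108.5],
    [-0.8,-1.2,108.5]
  ],
  "angular": [
    [0,0,0],
    [0,0,0],
    [0,0,0],
    [0,0,0],
    [0,0,0],
    [0,0,0],
    [0,0,0],
    [0,0,0],
    [0,0,0]
  ]
}}

```text
time_s: 31.88
tcp_pos: [0.4804, -0.2592, 0.0378]
eef_rot: [2.076, 2.356, 0.001]
contact_force: [4.2, 2.3, -0.6]
width: 0.0155
grasp_force: 30.0
```

Request:
{"fn": "play_rows", "kwargs": {
  "gripper": [1,1,1,1,1],
  "travel": [
    [0.3,0.6,0],
    [0.3,0.6,0.5],
    [0.3,0.6,1],
    [0.3,0.6,1.3],
    [0.3,0.6,1.3]
  ],
  "angular": [
    [0,0,0],
    [0,0,0],
    [0,0,0],
    [0,0,0],
    [0,0,0]
  ]
}}

```text
time_s: 32.5
tcp_pos: [0.4804, -0.2592, 0.0363]
eef_rot: [2.077, 2.356, 0.0]
contact_force: [1.1, 0.6, 4.2]
width: 0.0158
grasp_force: 30.0
```

```bash
python3 rd.py; python3 -c "
from h import *
print(env.get_obs()['torque'],env.get_obs()['tcp_pos'])"
```

```text
nose [-119.58 -481.43   41.52] F [1.81 1.09 4.04] pull 0.8674031200704543 each [1.19 0.98 0.43 0.57 1.17] t 32.75 w 0.015533747494718747
boat y -0.28297529610192557 0.91
[ 0.44470109 -0.53586911  0.00528774] [ 0.48040217 -0.25918339  0.03629112]
```

Request:
{"fn": "play_rows", "kwargs": {
  "gripper": [0.6,0.2,-0.2,-0.6,-1,-1,-1,-1],
  "travel": [
    [0,0,-0.3],
    [0,0,-0.3],
    [0,0,-0.3],
    [0,0,-0.3],
    [0,0,-0.3],
    [0,0,-0.3],
    [0,0,-0.3],
    [0,0,-0.3]
  ],
  "angular": [
    [0,0,0],
    [0,0,0],
    [0,0,0],
    [0,0,0],
    [0,0,0],
    [0,0,0],
    [0,0,0],
    [0,0,0]
  ]
}}

```text
time_s: 33.8
tcp_pos: [0.4802, -0.2591, 0.0365]
eef_rot: [2.077, 2.357, -0.0]
contact_force: [0.9, 0.3, 0.1]
width: 0.0794
grasp_force: 0.0
```

Request:
{"fn": "play_rows", "kwargs": {
  "gripper": [-1,-1,-1,-1,-1,-1,-1,-1],
  "travel": [
    [0,0,-10],
    [0,0,-30],
    [0,0,-60],
    [0,0,-100],
    [0,0,-150],
    [-40,0,-190],
    [-80,0,-190],
    [-80,0,-190]
  ],
  "angular": [
    [0,0,0],
    [0,0,0],
    [0,0,0],
    [0,0,0],
    [0,0,0],
    [0,0,0],
    [0,0,0],
    [0,0,0]
  ]
}}

```text
time_s: 34.8
tcp_pos: [0.4894, -0.3418, 0.227]
eef_rot: [2.082, 2.352, -0.001]
contact_force: [-0.6, -0.1, -0.5]
width: 0.0868
grasp_force: 0.0
```

```bash
python3 - <<'E'
from h import *
np.set_printoptions(precision=4,suppress=True)
z=np.load('fit2.npz');h=z['h'];T=env.camera('top');S=env.camera('side');o=env.get_obs();print(o['contact_force'],o['width'],o['time_s'])
H={'hook':(0,0,.055),'hook_nose':(0,.215,.042)}
for p,n in((S,'S'),(T,'T')):
    for q,X in H.items(): print(n,q,'home',proj(p,T2(h,[X])[0]),[(r['xy'],r['score']) for r in env.tip_of(p,q)[:2]])
    print([ (r['score'],r['xy'],np.where(r['pixels'])[1].min(),np.where(r['pixels'])[1].max(),np.where(r['pixels'])[0].min(),np.where(r['pixels'])[0].max()) for r in env.silhouettes(p,'hook')[:1]])
    for q in('vial_a','beaker','amber_bottle'): print(q,[(r['xy'],round(r['score'],2)) for r in env.tip_of(p,q)[:2]])
    r=env.tip_of(p,'boat')[:1]
    for r in r:
        X=atz(p,r['xy'],.0958);f=z['f'];c,s=np.cos(f[2]),np.sin(f[2]);print('boat',c*(X[0]-f[0])+s*(X[1]-f[1]),-s*(X[0]-f[0])+c*(X[1]-f[1]))
E
```

```text
[0.2045 0.4114 1.165 ] 0.08684017940936709 34.9
S hook home [303.9037 357.0648] [([305.4, 358.3], 0.87)]
S hook_nose home [289.6683 287.4254] []
[(0.8, [303.2, 358.5], np.int64(293), np.int64(311), np.int64(306), np.int64(381))]
vial_a []
beaker [([398.4, 316.4], 0.73), ([393.9, 280.5], 0.53)]
amber_bottle [([389.8, 280.2], 0.68)]
T hook home [448.9285 268.9293] [([448.6, 269.5], 0.78)]
T hook_nose home [362.0075 278.9839] [([362.4, 280.4], 0.77)]
[(0.8, [443.3, 270.1], np.int64(365), np.int64(469), np.int64(265), np.int64(279))]
vial_a [([305.5, 181.4], 0.66), ([319.0, 193.1], 0.61)]
beaker [([389.7, 191.6], 0.69)]
amber_bottle [([343.7, 190.2], 0.7)]
boat -0.0013148181577315177 -0.28272276332856994
```

```bash
python3 -c "
from workcell import env
print(env.finish_job())"
```

```text
the job is handed in; nothing more can be done
None
```

I drew the boat onto the landing against the fork stop, held a pull of about 6 N there for over a second, unhooked it and laid the hook back in its rest; I handed the job in at about 35 s, and no verdict was reported back.

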